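# Scan the tallest reagent bottle's label with the handheld scanner

## Robot

A 7-joint arm with a two-finger parallel gripper is mounted at the origin on a cart in front of the work surface, level with it; the furniture and walls round the work are solid. World frame = base frame: x ahead of the robot, y to its left, z up, the work surface at z = 0. Lengths are in m, angles in rad, forces in N, time in s.
With the tool pointing down it reaches from about 0.35 to 0.9 m from the base axis. Payload 8.1 kg.
Tool frame: the origin (TCP) lies midway between the tips of the shut fingers; the grasp point (between the pads) lies arm.tcp_to_grasp behind it (arm.tcp_to_grasp is the distance from the TCP to the grasp point, in m); z points along the fingers, y is the line along which they close (so a half turn about z gives the same grasp; the last joint's range is limited). The gripper opens to 92 mm and grips with 3 to 60 N. Pads are 19 mm wide; open, the fingers measure 130 mm over their backs; the gripper's body (75 mm by 190 mm) begins 47 mm behind the grasp point.
Start: joints at [1.005, 0.434, 0.025, 1.573, -0.012, 1.134, -0.075], TCP at [0.279, -0.559, 0.227] pointing down, gripper open.
Joint ranges: [-2.62, 2.62], [-0.44, 2.09], [-1.27, 1.32], [0.08, 2.57], [-1.32, 4.46], [0.12, 2], [-2.74, 2.74]. Speed limits (rad/s): [2.22, 2.22, 3.01, 3.01, 3.14, 3.14, 3.14].

## Interface

Orientations are given as a rotation vector (axis times angle).
In Python, from cell import observe, get_image, arm gives the robot as it stands. The module is installed in compiled form; this text tells all that it offers.
- The arm moves only by the tool drive_tool, never from a script. Its argument "steps" is a list of rows, each a list of 5 numbers: the closure, from 0 (fully open) to 1 (shut), then the shift along the world's x, y, z in mm, then the turn about the world's z in rad. In form: [[hand, x, y, z, roll], ...]. A call has 1 to 20 rows; each row shifts and turns the commanded pose from where the row before left it; what a row does not reach is not made up. A row lasts 1/12 s, in which the tool goes at most 41.7 mm and 7.16 degrees, less where a joint would pass 70% of its speed; a pose out of reach is approached as far as the arm can. A call with a gripper value outside its range is refused whole. The fingers move at their own pace and stop on an object; "grip_force" is the grip in N (left out, the last holds). Time passes only in rows, so rows that do not move let the fingers close. It gives the time, the measured TCP pose, the force, the opening and the grip force at its end, in the units of the state.
- observe(): the state, without advancing time (a new reading comes with each control period).
- get_image(name): name is "scene" or "top" or "wrist"; returns a dict with "image" (480x640x3 uint8, red, green, blue), "vfov" (degrees; the focal length in pixels is half the picture's height over the tangent of half this angle, whatever the lens; pixels are square), "cx", "cy" (the principal point, pixels), "xyz" and "attitude" of the camera in the world. Camera axes: x right, y down, z forward; pixel columns grow to the right and rows downward; lengths in m; the calibration is good to about 2 mm. A picture is of the moment at which its call begins. There is no depth.
- arm.sign_off(): hands the job in; it is judged then, once.
The state is a dict: "clock": time; "joints": joint angles; "dq": joint speeds; "joint_efforts": joint torques, N m; "position": TCP position; "ee_rot": TCP orientation; "force": force on the tool from outside, world axes, zero at the start; "ft_torque": the same for the moment, N m; "width": opening from 0.0 (shut) to 1.0 (fully open); "gripper_force": force on a finger pad.
Only numpy, scipy, OpenCV 4.12 (cv2) and the standard library are available. Lean on these libraries where they do the work, as an engineer would, in place of code of your own. Each camera call takes 0.05 s, during which the arm holds its last target. There are 200 camera calls.

## Task

Take the handheld scanner out of its rest, point its window squarely at the middle of the printed label of the tallest reagent bottle from about 90 mm away, and hold it still there for two seconds so that it reads. Then lower the scanner back into its rest the way it lay before and only then let go of it. Leave all three reagent bottles standing where they are.

Things in the scene. Friction and masses are not known exactly. Their poses are not given: they have to be found in the camera images.
- scanner: Grey handheld scanner, a straight bar, 0.14 kg: body 34 mm wide (y), 30 mm high (z), x = -66 to 60 mm; wider head (46 x 36 mm, z = -3 to 33) at x = 58 to 88 mm. Origin: centre of the body's underside (x = 0 is the place to grip, across the width, from above). x points forwards to the window, along its line of reading; z is up in the rest. It reads by itself when aimed, no trigger.
- scanner_window (a point): Centre of the dark reading window on the front of the scanner's head, at (89.5, 0, 15) mm in the scanner's frame; axes as the scanner's. The line of reading starts here and runs along +x.
- scanner_rest: Fixed rest: base plate 130 x 66 x 6 mm, two aluminium saddles 14 mm thick at x = -45 and +45 mm (free for fingers between). The scanner's body lies across both, underside 28 mm above the table, its head 6 mm ahead of the +x saddle. Side cheeks rise to 42 mm, flaring from 44 mm apart at the seat to 54 mm. Origin: centre of the underside; x points the way the scanner's head lies.
- rest_seat (a point): The place of the scanner's origin when it lies in the rest: 28 mm above the rest's origin; axes as the rest's.
- bottle_tall: The tallest of three standing reagent bottles, white with an orange screw cap: 69 mm in diameter, 150 mm high, 0.38 kg, loose. Origin: centre of its underside. Its label faces along its own -x.
- bottle_label (a point): Middle of the label on the tallest bottle's curved side, 34.5 mm from the bottle's axis towards its -x and 46 mm above the table; axes as the bottle's, so the label is looked at squarely along +x. The label is a white printed sheet 46 mm high that wraps about 135 degrees of the side.
- bottle_mid: The middle-sized reagent bottle, brown with a black cap: 56 mm in diameter, 118 mm high, loose; not to be scanned. Origin: centre of its underside.
- bottle_small: The smallest reagent bottle, white with a red cap: 50 mm in diameter, 100 mm high, loose; not to be scanned. Origin: centre of its underside.

How it is judged:
On the way, in this order (a step that is already met when the one before it is completed fails the run):
1. the scanner is held still for 1 s, window 45 to 135 mm from the tall bottle's label, its line within 15 mm sideways and 20 mm in height of the label's middle and 0.4 rad of square to it (x of bottle_label in the frame of scanner_window between 0.045 and 0.135 m and y of bottle_label in the frame of scanner_window between -0.015 and 0.015 m and z of bottle_label in the frame of scanner_window between -0.02 and 0.02 m and angle between the x axis of scanner and the x axis of bottle_tall, either way round below 0.4 rad and x of scanner_window in the frame of bottle_tall below -0.06 m and linear speed of scanner below 0.03 m/s and angular speed of scanner below 0.25 rad/s), for 1 s.
2. the scanner is back down in its rest, still between the fingers (horizontal distance between scanner and rest_seat below 0.02 m and z of scanner in the frame of rest_seat between -0.005 and 0.006 m and angle between the x axis of scanner and the x axis of scanner_rest, either way round below 0.2 rad and angle between scanner's own z axis and vertical below 0.12 rad and x of scanner_window in the frame of rest_seat above 0.05 m and contact force between scanner and the fingers above 0.5 N), for 0.1 s.
At the end, for the whole second after the job is handed in: The scanner lies released and still in its rest as at the start: within 20 mm horizontally and -5 to +6 mm in height of the seat, within 0.2 rad lengthways, level within 0.12 rad, head at the same end. All three bottles stand upright (0.1 rad) within 30 mm of where they stood (horizontal distance between scanner and rest_seat below 0.02 m and z of scanner in the frame of rest_seat between -0.005 and 0.006 m and angle between the x axis of scanner and the x axis of scanner_rest, either way round below 0.2 rad and angle between scanner's own z axis and vertical below 0.12 rad and x of scanner_window in the frame of rest_seat above 0.05 m and linear speed of scanner below 0.02 m/s and angle between each of bottle_tall, bottle_mid, bottle_small's own z axis and vertical below 0.1 rad and distance of each of bottle_tall, bottle_mid, bottle_small from where it was at the start of the episode below 0.03 m); the robot touches nothing.
It fails at once if a reagent bottle (bottle_tall) is shifted by more than 30 mm or knocked over (distance of bottle_tall from where it was at the start of the episode above 0.03 m or angle between bottle_tall's own z axis and vertical above 0.35 rad).
It fails at once if a reagent bottle (bottle_mid) is shifted by more than 30 mm or knocked over (distance of bottle_mid from where it was at the start of the episode above 0.03 m or angle between bottle_mid's own z axis and vertical above 0.35 rad).
It fails at once if a reagent bottle (bottle_small) is shifted by more than 30 mm or knocked over (distance of bottle_small from where it was at the start of the episode above 0.03 m or angle between bottle_small's own z axis and vertical above 0.35 rad).
It also fails if it takes over 54 s, if anything falls off the work surface, if the arm or the gripper's body presses on something with over 40 N, if the wrist force passes 120 N, or if a joint passes its speed limit or range.

## Working session

There is one attempt and no reset: what is moved stays moved. The work goes in short steps, Python scripts to look and compute and a tool call to move; the robot and the scene stay as the last step left them, time stands still between calls to the robot, and variables do not carry over. Pictures are saved under pics/ and viewed, at most 10 in all, crops included, and the job is handed in when it is done.

Besides the shell and the picture viewer there is one more tool, called after "Emit:" by a JSON object that holds its "op" and its "data", one argument or row to a line. drive_tool: Moves the arm, as the interface text tells. Its arguments: {"type":"object","properties":{"steps":{"type":"array"},"grip_force":{"type":"number"}},"required":["steps"]}

```bash
mkdir -p pics; cat > h.py <<'E'
import numpy as np, cv2
from scipy.spatial.transform import Rotation as R
from cell import observe, get_image, arm
def snap(n,f):
    g=get_image(n); cv2.imwrite('pics/'+f,g['image'][:,:,::-1]); return g
def rot(a):
    a=np.array(a,float)
    return a if a.shape==(3,3) else (R.from_rotvec(a).as_matrix() if a.size==3 else R.from_quat(a).as_matrix())
def ray(g,u,v):
    f=240/np.tan(np.radians(g['vfov'])/2)
    return np.array(g['xyz']), rot(g['attitude'])@np.array([(u-g['cx'])/f,(v-g['cy'])/f,1])
def at(g,u,v,z):
    o,d=ray(g,u,v); return o+d*(z-o[2])/d[2]
def proj(g,p):
    f=240/np.tan(np.radians(g['vfov'])/2)
    c=rot(g['attitude']).T@(np.array(p)-g['xyz']); return g['cx']+f*c[0]/c[2], g['cy']+f*c[1]/c[2]
E
python3 - <<'E'
from h import *
for n in('top','scene'):
    g=snap(n,n+'1.png'); print({k:v for k,v in g.items() if k!='image'})
print(observe(),arm.tcp_to_grasp)
E
```

```text
{'vfov': 57.280479277289295, 'cx': 319.47073229773855, 'cy': 238.07002316509912, 'xyz': array([ 0.41588628, -0.04196644,  0.89490208]), 'attitude': array([-2.1188313 ,  2.13161713, -0.2244604 ])}
{'vfov': 53.52835490609003, 'cx': 323.5667396650388, 'cy': 227.20296970701466, 'xyz': array([0.21119418, 0.62683222, 0.88067229]), 'attitude': array([-0.67137168,  2.69381057, -1.03890114])}
{'clock': 0.1, 'joints': array([ 1.00539827,  0.43513594,  0.02495742,  1.57401167, -0.0116075 ,
        1.13398835, -0.07509289]), 'dq': array([ 0.00068132,  0.00020374,  0.00111224, -0.00150532, -0.00076861,
        0.00143812,  0.00098126]), 'joint_efforts': array([ 3.33206714e-03, -6.69125390e+01,  9.87880155e-01, -3.15144181e+01,
       -6.06401707e-02,  3.74759501e-02,  1.25682232e-04]), 'position': array([ 0.2787917 , -0.55886186,  0.22603189]), 'ee_rot': array([-3.05658138e+00, -7.20108344e-01,  6.75538227e-04]), 'force': array([ 0.17435499,  0.01466595, -0.33775788]), 'ft_torque': array([ 0.01169618, -0.06339097,  0.01871301]), 'gripper_force': 0.0, 'width': 0.9992341367779967} 0.0188
```

View pics/top1.png

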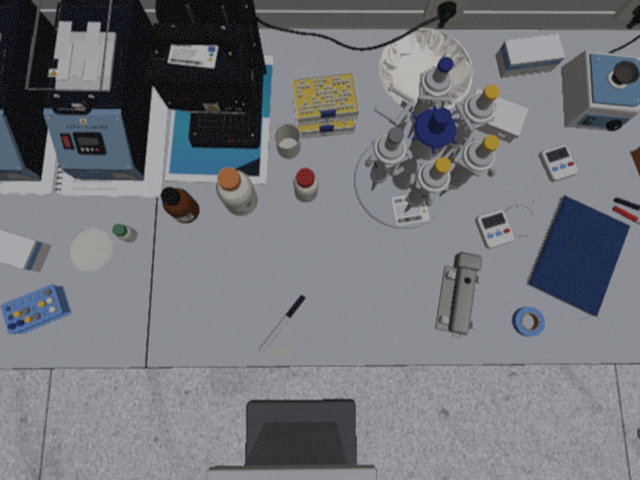

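View pics/scene1.png

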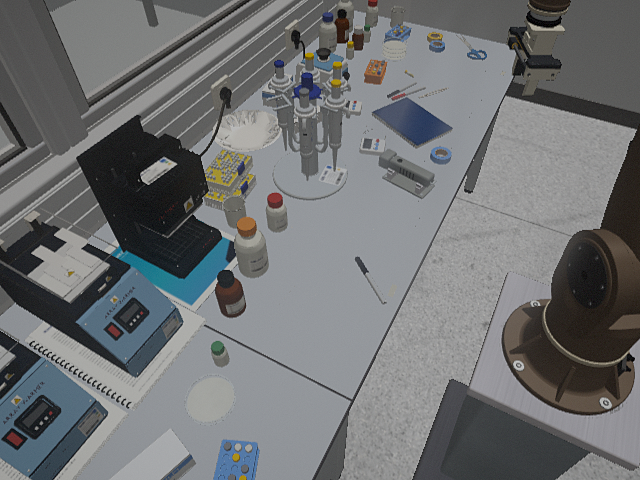

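```bash
python3 - <<'E'
from h import *
t=cv2.imread('pics/top1.png');s=cv2.imread('pics/scene1.png')
c=lambda i,x,y:cv2.resize(i[y:y+75,x:x+100],(400,300),interpolation=cv2.INTER_CUBIC)
cv2.imwrite('pics/z1.png',np.vstack([np.hstack([cv2.resize(t[245:345,400:533],(400,300),interpolation=2),c(t,190,150)]),np.hstack([c(s,205,215),c(s,355,135)])]))
E
```

```text
(no output)
```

View pics/z1.png

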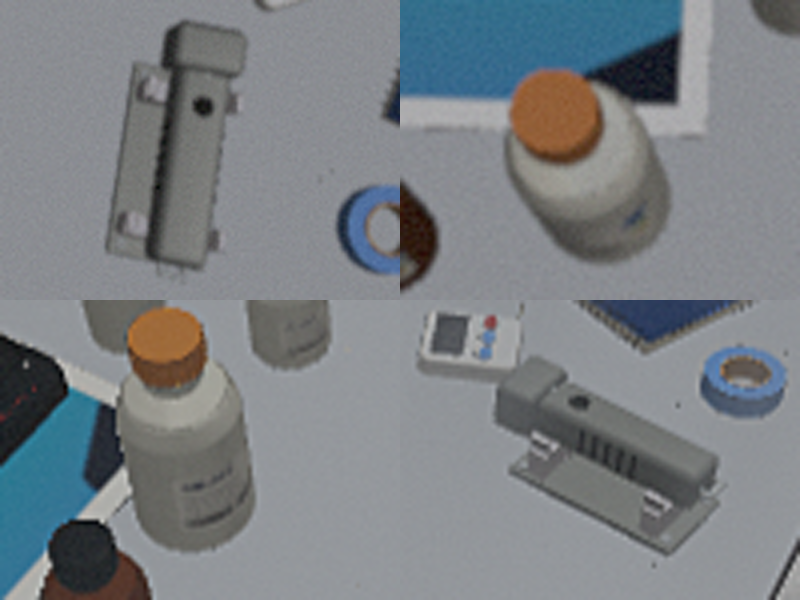

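```bash
cat >> h.py <<'E'
def fr(x,y,a): 
    c,s=np.cos(a),np.sin(a); return lambda p:np.array([x+c*p[0]-s*p[1],y+s*p[0]+c*p[1],p[2]])
E
python3 - <<'E'
from h import *
from scipy.optimize import least_squares as LS
gt=get_image('top');gs=get_image('scene')
T=lambda u,v:(400+u/3,245+v/3)
S=lambda u,v:(355+(u-400)/4,135+(v-300)/4)
obs=[(gt,T(135,62),(.065,.033,.006)),(gt,T(108,250),(-.065,.033,.006)),
 (gs,S(510,470),(.065,.033,.006)),(gs,S(668,552),(-.065,.033,.003)),(gs,S(718,500),(-.065,-.033,.006)),
 (gs,S(718,455),(-.066,-.017,.058)),(gs,S(497,390),(.088,.023,.061)),(gs,S(533,358),(.088,-.023,.061)),(gt,T(165,67),(.058,.023,.061)),(gt,T(243,75),(.058,-.023,.061)),(gt,T(205,262),(-.066,-.017,.058))]
def res(q):
    f=fr(*q); return np.concatenate([np.subtract(proj(g,f(p)),o) for g,o,p in obs])
r=LS(res,[.3,-.3,0.],loss='soft_l1'); print('rest',r.x,np.round(r.fun.reshape(-1,2),1))
f=fr(*r.x)
# bottles: cap centre from two views
Z=lambda u,v:(190+(u-400)/4,150+v/4); Y=lambda u,v:(205+u/4,215+(v-300)/4)
pc=at(gt,*Z(555,108),.150);ps=at(gs,*Y(167,332),.150);print('tall',pc,ps)
dark=at(gt,171,193,.118);print('mid',dark,at(gs,229,278,.118)); print('small',at(gt,305,176,.1),at(gs,275,199,.1))
a=gt['image'][:,:,::-1].copy();b=gs['image'][:,:,::-1].copy()
t=(pc+ps)/2
for g,im in((gt,a),(gs,b)):
    for z0,z1,x0,x1,w in((0,.006,-.065,.065,.033),(.028,.058,-.066,.06,.017),(.025,.061,.058,.088,.023)):
        for z in(z0,z1):
            P=[proj(g,f((x,y,z))) for x,y in((x0,-w),(x0,w),(x1,w),(x1,-w))]
            cv2.polylines(im,[np.int32(np.array(P)*16)],True,(0,255,0),1,cv2.LINE_AA,4)
    for z,rr in((0,.0345),(.11,.0345),(.15,.018)):
        P=[proj(g,t*[1,1,0]+[rr*np.cos(k),rr*np.sin(k),z]) for k in np.linspace(0,6.28,40)]
        cv2.polylines(im,[np.int32(np.array(P)*16)],True,(0,255,255),1,cv2.LINE_AA,4)
    for k in range(-180,180,30): 
        q=np.radians(k);P=[proj(g,t*[1,1,0]+[.0345*np.cos(q),.0345*np.sin(q),z]) for z in(.023,.069)]
        cv2.line(im,*[tuple(int(v*16) for v in p) for p in P],(255,0,255) if k==-150 else (255,0,0),1,cv2.LINE_AA,4)
c=lambda i,x,y:cv2.resize(i[y:y+100,x:x+133],(400,300),interpolation=cv2.INTER_CUBIC)
cv2.imwrite('pics/z2.png',np.vstack([np.hstack([c(a,400,245),c(a,170,140)]),np.hstack([c(b,185,205),c(b,340,130)])]))
E
```

```text
rest [ 0.4638336  -0.3295343  -0.19724003] [[-1.2 -0.4]
 [-0.9  0.7]
 [-1.3 -0.3]
 [-0.1  0.9]
 [ 0.4 -0.1]
 [ 1.  -0.2]
 [-1.2 -1.2]
 [-0.5 -1.6]
 [ 1.9 -1.3]
 [-0.4  0.6]
 [ 0.7  2.6]]
tall [0.67453188 0.10627147 0.15      ] [0.67235833 0.10740343 0.15      ]
mid [0.65519482 0.21704868 0.118     ] [0.63985213 0.22401205 0.118     ]
small [ 0.6935236  -0.02788715  0.1       ] [ 0.68872831 -0.02276391  0.1       ]
```

View pics/z2.png

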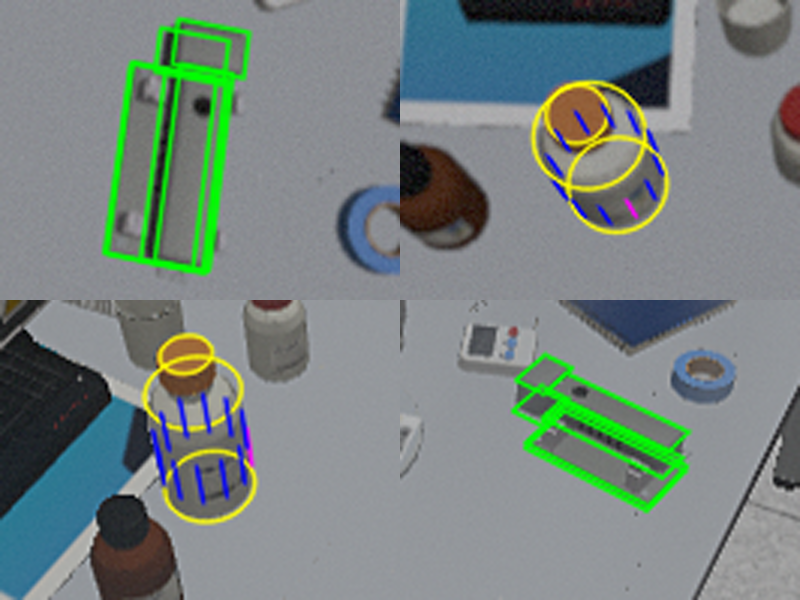

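Emit:
{"op": "drive_tool", "data": {
  "steps": [
    [0,15,19,0,-0.055],
    [0,15,19,0,-0.055],
    [0,15,19,0,-0.055],
    [0,15,19,0,-0.055],
    [0,15,19,0,-0.055],
    [0,15,19,0,-0.055],
    [0,15,19,0,-0.055],
    [0,15,19,0,-0.055],
    [0,15,19,0,-0.055],
    [0,15,19,0,-0.055],
    [0,15,19,0,-0.055],
    [0,15,19,0,-0.055],
    [0,0,0,0,0],
    [0,0,0,0,0],
    [0,0,0,0,0]
  ],
  "grip_force": 25
}}

```text
clock: 1.45
position: [0.4585, -0.3318, 0.2266]
ee_rot: [3.126, -0.308, -0.001]
force: [-0.1, -0.8, -1.1]
width: 1.0
gripper_force: 0.0
```

```bash
python3 - <<'E'
from h import *
g=snap('wrist','w1.png'); print({k:v for k,v in g.items() if k!='image'},observe()['position'],observe()['ee_rot'])
E
```

```text
{'vfov': 71.68212887894572, 'cx': 317.66758259064386, 'cy': 238.55741785193769, 'xyz': array([ 0.53275444, -0.34681252,  0.38359577]), 'attitude': array([ 1.86668632, -2.27433913, -0.32677593])} [ 0.45818496 -0.33228723  0.22665309] [ 3.12564144e+00 -3.10497737e-01 -8.66152361e-04]
```

View pics/w1.png

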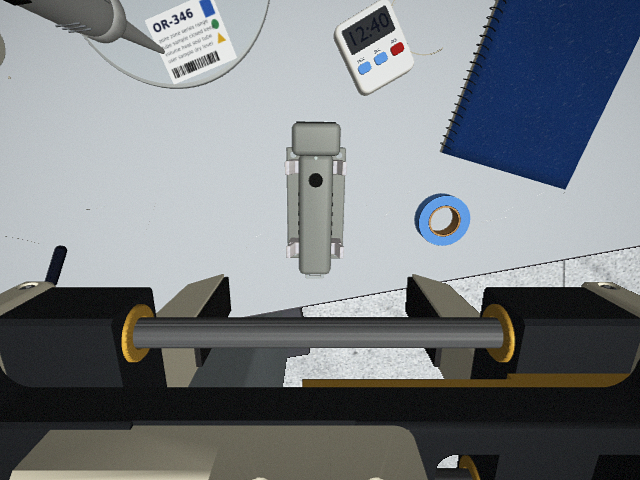

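```bash
python3 - <<'E'
from h import *
from scipy.optimize import least_squares as LS
g=get_image('wrist')
obs=[((292.5,154),(.058,.023,.061)),((340.5,154),(.058,-.023,.061)),((299.5,272),(-.066,.017,.058)),((331,272),(-.066,-.017,.058)),((287,259),(-.065,.033,.006)),((343,257),(-.065,-.033,.006)),((286.5,149),(.065,.033,.006)),((345.5,149),(.065,-.033,.006))]
def res(q):
    f=fr(*q); return np.concatenate([np.subtract(proj(g,f(p)),o) for o,p in obs])
r=LS(res,[.46,-.33,-.2]); print(r.x,np.round(r.fun.reshape(-1,2),1))
M=rot(observe()['ee_rot']);print(np.arctan2(M[1,0],M[0,0]),observe()['position'],M[:,2])
gt=get_image('top');print('pen',at(gt,302,298,0),at(gt,262,348,0),'edge',at(gt,300,365,0))
E
```

```text
[ 0.46406977 -0.33176956 -0.20551251] [[-1.   0.1]
 [-0.1  0.5]
 [-0.4  3.2]
 [ 0.3  3.4]
 [ 1.1 -1.4]
 [-0.1  1. ]
 [-0.4 -3.5]
 [ 0.9 -3. ]]
-0.19862628159588666 [ 0.45808213 -0.33242943  0.22669174] [-5.34710205e-04 -4.79766545e-04 -9.99999742e-01]
pen [ 0.46993942 -0.0197954   0.        ] [0.37245484 0.05911814 0.        ] edge [ 0.3394386  -0.01591316  0.        ]
```

Emit:
{"op": "drive_tool", "data": {
  "steps": [
    [0,3,0.5,-16,0],
    [0,3,0.5,-16,-0.005],
    [0,0,0,-16,0],
    [0,0,0,-16,0],
    [0,0,0,-16,0],
    [0,0,0,-16,0],
    [0,0,0,-16,0],
    [0,0,0,-16,0],
    [0,0,0,-16,0],
    [0,0,0,-16,0],
    [0,0,0,-16,0],
    [0,0,0,-14,0],
    [0,0,0,-12,0],
    [0,0,0,0,0],
    [0,0,0,0,0],
    [0,0,0,0,0]
  ]
}}

```text
clock: 2.93
position: [0.4653, -0.3308, 0.0254]
ee_rot: [3.125, -0.318, 0.001]
force: [0.8, -0.0, 0.2]
width: 1.0
gripper_force: 0.0
```

Emit:
{"op": "drive_tool", "data": {
  "steps": [
    [0.3,0,0,0,0],
    [0.6,0,0,0,0],
    [0.8,0,0,0,0],
    [0.8,0,0,0,0],
    [0.9,0,0,0,0],
    [1,0,0,0,0],
    [1,0,0,0,0],
    [1,0,0,0,0],
    [1,0,0,0,0],
    [1,0,0,0,0],
    [1,0,0,0,0],
    [1,0,0,0,0]
  ],
  "grip_force": 25
}}

```text
clock: 3.93
position: [0.465, -0.3303, 0.0247]
ee_rot: [3.125, -0.317, -0.0]
force: [0.0, 0.6, -0.4]
width: 0.369
gripper_force: 25.0
```

Emit:
{"op": "drive_tool", "data": {
  "steps": [
    [1,0,0,8,0],
    [1,0,0,10,0],
    [1,0,0,12,0],
    [1,0,0,12,0],
    [1,0,0,12,0],
    [1,0,0,12,0],
    [1,0,0,12,0],
    [1,0,0,12,0],
    [1,-10,0,0,0],
    [1,-15,10,0,0],
    [1,-10,20,0,0],
    [1,-5,25,0,0],
    [1,0,25,0,0.03],
    [1,0,25,0,0.03],
    [1,0,25,0,0.03],
    [1,0,25,0,0.03],
    [1,0,25,0,0.03],
    [1,0,25,0,0.03],
    [1,0,25,0,0.03],
    [1,0,25,0,0.03]
  ]
}}

```text
clock: 5.6
position: [0.4239, -0.0745, 0.1148]
ee_rot: [3.141, 0.061, -0.0]
force: [0.2, 0.1, -1.7]
width: 0.371
gripper_force: 25.0
```

Emit:
{"op": "drive_tool", "data": {
  "steps": [
    [1,0,25,0,0.03],
    [1,0,25,0,0.03],
    [1,0,25,0,0.03],
    [1,0,25,0,0.03],
    [1,0,20,0,0],
    [1,0,15,0,0],
    [1,0,10,0,0],
    [1,0,0,0,0],
    [1,0,0,0,0],
    [1,0,0,0,0],
    [1,0,0,0,0]
  ]
}}

```text
clock: 6.52
position: [0.4249, 0.0684, 0.1147]
ee_rot: [3.131, 0.245, -0.0]
force: [-0.1, 0.2, -0.7]
width: 0.369
gripper_force: 25.0
```

```bash
python3 - <<'E'
from h import *
g=snap('wrist','w2.png'); print(g['xyz'],rot(g['attitude'])[:,2])
s=get_image('scene')['image'][:,:,::-1]; cv2.imwrite('pics/s2.png',s)
E
```

```text
[0.49960575 0.08010964 0.27166288] [-0.27811577 -0.0446564  -0.95950895]
```

View pics/w2.png

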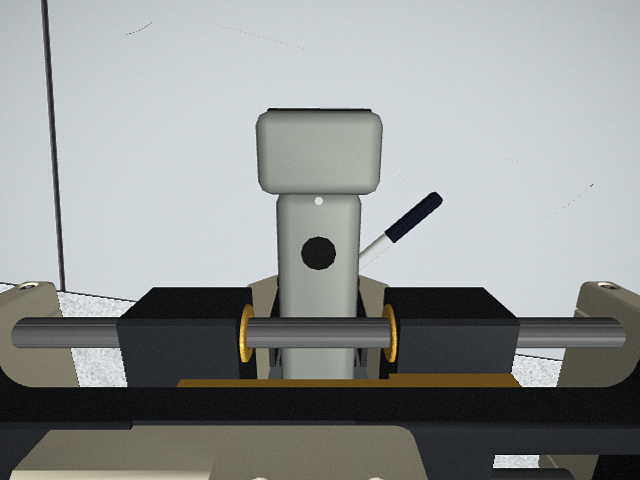

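```bash
python3 - <<'E'
from h import *
t=np.array([.6734,.1068]); out=[]
az=np.radians(np.linspace(90,290,800)); zz=np.linspace(.11,0,150)
for n in('scene','top'):
    gs=[get_image(n) for _ in range(12)]; g=gs[0]
    im=np.mean([x['image'] for x in gs],0).astype(np.float32)[:,:,::-1].copy()
    A,Zz=np.meshgrid(az,zz); f=240/np.tan(np.radians(g['vfov'])/2)
    P=np.stack([t[0]+.0345*np.cos(A),t[1]+.0345*np.sin(A),Zz],-1)
    c=(P-g['xyz'])@rot(g['attitude'])
    w=cv2.remap(im,(g['cx']+f*c[...,0]/c[...,2]).astype(np.float32),(g['cy']+f*c[...,1]/c[...,2]).astype(np.float32),1)
    vis=(np.stack([np.cos(A),np.sin(A),0*A],-1)*(np.array(g['xyz'])-P)).sum(-1)>0
    w[~vis]=0
    v=w[vis]; lo,hi=np.percentile(v,2),np.percentile(v,98); w=np.clip((w-lo)/(hi-lo)*255,0,255).astype(np.uint8)
    for k in range(90,290,10): cv2.line(w,(int((k-90)*4),0),(int((k-90)*4),10 if k%30 else 22),(0,255,0),1)
    out+= [w]
    y,x=(205,215) if n=='scene' else (140,190)
    cr=im[y:y+75,(190 if n=='scene' else 180):][:,:100]; out.append(cv2.resize(np.clip(cr*1.3,0,255).astype(np.uint8),(400,300),interpolation=2))
cv2.imwrite('pics/un.png',np.vstack([out[0],out[2],np.hstack([out[1],out[3]])]))
E
```

```text
(no output)
```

View pics/un.png

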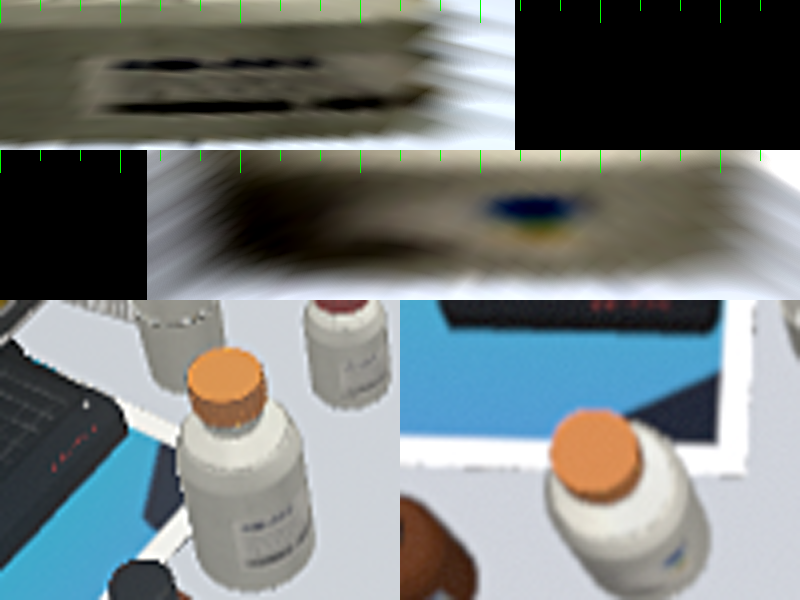

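Emit:
{"op": "drive_tool", "data": {
  "steps": [
    [1,0,10,0,-0.039],
    [1,0,10,0,-0.039],
    [1,0,10,-5,-0.039],
    [1,0,9,-12,-0.039],
    [1,5,0,-12,0],
    [1,6,0,-12,0],
    [1,6,0,-12,0],
    [1,6,0,-12,0],
    [1,6,0,-12,0],
    [1,4,0,-10,0],
    [1,2,0,0,0],
    [1,0,0,0,0],
    [1,0,0,0,0],
    [1,0,0,0,0],
    [1,0,0,0,0]
  ]
}}

```text
clock: 9.07
position: [0.4601, 0.1088, 0.0284]
ee_rot: [-3.141, -0.003, -0.001]
force: [0.0, 0.4, -1.1]
width: 0.369
gripper_force: 25.0
```

```bash
python3 - <<'E'
from h import *
a=get_image('top')
gt,gs=a,get_image('scene')
c=lambda i,x,y:cv2.resize(i[y:y+150,x:x+200],(400,300),interpolation=2)
cv2.imwrite('pics/rd.png',np.hstack([c(gt['image'],150,150),c(gs['image'],200,180)])[:,:,::-1])
E
```

```text
(no output)
```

View pics/rd.png

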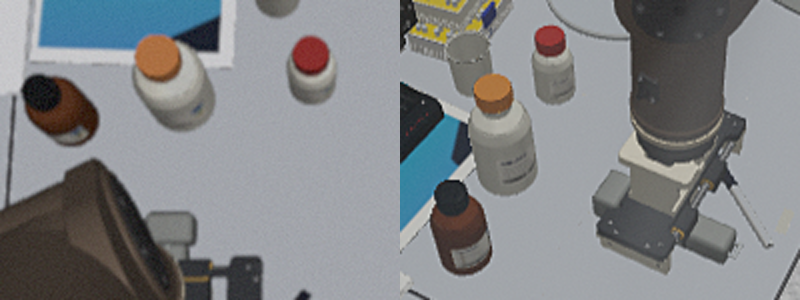

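Emit:
{"op": "drive_tool", "data": {
  "steps": [
    [1,0,-1,0,0],
    [1,0,0,0,0],
    [1,0,0,0,0],
    [1,0,0,0,0],
    [1,0,0,0,0],
    [1,0,0,0,0],
    [1,0,0,0,0],
    [1,0,0,0,0],
    [1,0,0,0,0],
    [1,0,0,0,0],
    [1,0,0,0,0],
    [1,0,0,0,0],
    [1,0,0,0,0],
    [1,0,0,0,0],
    [1,0,0,0,0],
    [1,0,0,0,0],
    [1,0,0,0,0],
    [1,0,0,0,0],
    [1,0,0,0,0],
    [1,0,0,0,0]
  ]
}}

```text
clock: 10.83
position: [0.46, 0.1077, 0.0277]
ee_rot: [3.142, 0.003, -0.0]
force: [0.6, -0.4, -1.0]
width: 0.372
gripper_force: 25.0
```

Emit:
{"op": "drive_tool", "data": {
  "steps": [
    [1,0,0,0,0],
    [1,0,0,0,0],
    [1,0,0,0,0],
    [1,0,0,0,0],
    [1,0,0,0,0],
    [1,0,0,0,0],
    [1,0,0,0,0],
    [1,0,0,0,0],
    [1,0,0,0,0],
    [1,-6,0,10,0],
    [1,-8,0,12,0],
    [1,-8,0,12,0],
    [1,-8,0,12,0],
    [1,-5,0,12,0],
    [1,0,0,12,0],
    [1,0,0,10,0],
    [1,0,0,0,0]
  ]
}}

```text
clock: 12.25
position: [0.4256, 0.1081, 0.1099]
ee_rot: [-3.141, -0.003, -0.005]
force: [-0.3, 0.0, -0.9]
width: 0.369
gripper_force: 25.0
```

Emit:
{"op": "drive_tool", "data": {
  "steps": [
    [1,0,-12,0,0],
    [1,0,-25,0,-0.017],
    [1,0,-25,0,-0.017],
    [1,0,-25,0,-0.017],
    [1,0,-25,0,-0.017],
    [1,0,-25,0,-0.017],
    [1,0,-25,0,-0.017],
    [1,0,-25,0,-0.017],
    [1,0,-25,0,-0.017],
    [1,0,-25,0,-0.017],
    [1,0,-25,0,-0.017],
    [1,0,-25,0,-0.017],
    [1,0,-25,0,-0.017],
    [1,0,-25,0,0],
    [1,0,-25,0,0],
    [1,0,-25,0,0],
    [1,0,-25,0,0],
    [1,0,-20,0,0],
    [1,8,-6,0,0],
    [1,10,0,0,0]
  ]
}}

```text
clock: 13.92
position: [0.442, -0.3322, 0.1074]
ee_rot: [3.124, -0.323, -0.001]
force: [0.9, 0.2, -1.4]
width: 0.37
gripper_force: 25.0
```

Emit:
{"op": "drive_tool", "data": {
  "steps": [
    [1,10,0,0,0],
    [1,8,0,0,0],
    [1,3,0,0,0],
    [1,0,0,0,0],
    [1,0,0,0,0],
    [1,0,0,0,0],
    [1,0,0,0,0]
  ]
}}

```text
clock: 14.5
position: [0.4635, -0.3301, 0.1078]
ee_rot: [3.125, -0.317, -0.001]
force: [0.0, -0.5, -1.0]
width: 0.367
gripper_force: 25.0
```

Emit:
{"op": "drive_tool", "data": {
  "steps": [
    [1,1.5,0,-8,0],
    [1,0,0,-12,0],
    [1,0,0,-12,0],
    [1,0,0,-12,0],
    [1,0,0,-12,0],
    [1,0,0,-8,0],
    [1,0,0,-5,0],
    [1,0,0,-4,0],
    [1,0,0,-3,0],
    [1,0,0,-2,0],
    [1,0,0,-2,0],
    [1,0,0,0,0],
    [1,0,0,0,0],
    [1,0,0,0,0]
  ]
}}

```text
clock: 15.67
position: [0.4657, -0.3304, 0.028]
ee_rot: [3.125, -0.317, 0.001]
force: [-1.1, 0.7, -1.3]
width: 0.369
gripper_force: 25.0
```

Emit:
{"op": "drive_tool", "data": {
  "steps": [
    [1,0,0,-1,0],
    [1,0,0,-1,0],
    [1,0,0,-1,0],
    [1,0,0,0,0],
    [1,0,0,0,0],
    [1,0,0,0,0],
    [1,0,0,0,0]
  ]
}}

```text
clock: 16.25
position: [0.4656, -0.3303, 0.0248]
ee_rot: [3.125, -0.317, 0.0]
force: [0.5, 0.0, -0.9]
width: 0.371
gripper_force: 25.0
```

Emit:
{"op": "drive_tool", "data": {
  "steps": [
    [1,0,0,-0.5,0],
    [1,0,0,0,0],
    [1,0,0,0,0],
    [1,0,0,0,0],
    [0.6,0,0,0,0],
    [0.5,0,0,0,0],
    [0.3,0,0,0,0],
    [0,0,0,0,0],
    [0,0,0,0,0],
    [0,0,0,0,0],
    [0,0,0,0,0],
    [0,0,0,0,0],
    [0,0,0,0,0],
    [0,0,0,0,0]
  ]
}}

```text
clock: 17.42
position: [0.4655, -0.3303, 0.0242]
ee_rot: [3.125, -0.317, -0.0]
force: [-0.9, -0.3, 1.1]
width: 0.981
gripper_force: 0.0
```

Emit:
{"op": "drive_tool", "data": {
  "steps": [
    [0,0,0,8,0],
    [0,0,0,12,0],
    [0,0,0,15,0],
    [0,0,0,18,0],
    [0,0,0,18,0],
    [0,0,0,18,0],
    [0,0,0,18,0],
    [0,0,0,18,0],
    [0,0,0,18,0],
    [0,0,0,18,0],
    [0,0,0,18,0],
    [0,0,0,18,0],
    [0,0,0,0,0],
    [0,0,0,0,0],
    [0,0,0,0,0]
  ]
}}

```text
clock: 18.67
position: [0.4652, -0.3301, 0.2215]
ee_rot: [3.125, -0.317, 0.0]
force: [-0.8, 0.0, -0.2]
width: 1.001
gripper_force: 0.0
```

```bash
python3 - <<'E'
from h import *
snap('wrist','w3.png')
E
```

```text
(no output)
```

View pics/w3.png

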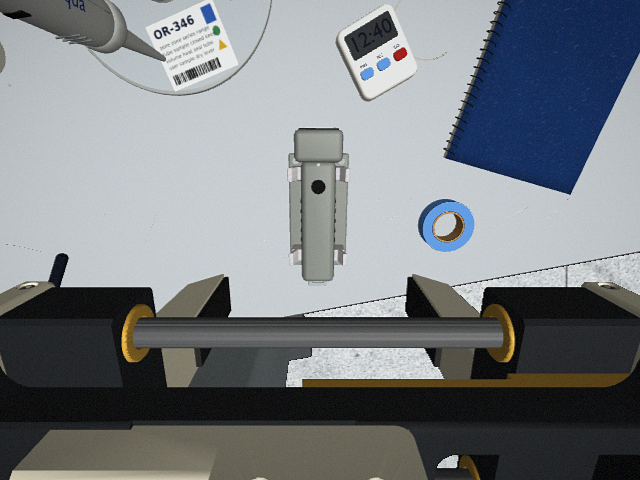

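The scanner lies centred in its rest (head at (318,145), tail at (318,280)), as it did at the start, and the gripper is clear of it.

```bash
python3 -c "
from cell import arm
print(arm.sign_off())"
```

```text
the job is handed in; nothing more can be done
None
```

The scanner was held still about 90 mm from the tall bottle's label for over 2 s, then set back in its rest and released, and the job is handed in. The hand-in gave no verdict, and the label's facing was estimated from the camera images to within about 0.1 rad.

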